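# Seat the lacquer panel in its registration board

## Task

The picture on the black lacquer panel is freshly dusted and must not be touched, so work on its edges with your fingertips: gently push the panel along the wooden registration board until it lies flush against both the back fence and the end stop, and push the sliding keeper from behind until it is snug against its free end. Nothing is to be gripped, picked up or lifted, and the jar, the glue bottle and the dusting tube beside the board must stay where they are.

Things in the scene. Friction and masses are not known exactly. Their poses are not given: they have to be found in the camera images.
- jig: the registration board, fixed to the table: pale plywood, 250 mm along its x, 360 mm along its y, 18 mm thick; origin: centre of its underside, on the table. Dark wooden strips stand 12 mm above its top: the back fence all along its +x edge (far side from the robot) and the end stop at its +y end (left). A slim flush metal track runs along y at x = +50 mm. The board is turned by up to 15 degrees.
- jig_corner (a point): the inner corner where the working faces of back fence and end stop meet, at the height of the board's top, 105 mm along x and 155 mm along y from the board's origin; axes as jig. The fence runs from here to -y, 360 mm long with the part behind the stop; the stop, 22 mm wide, runs 150 mm from here to -x.
- panel: loose black lacquered wooden panel, 110 mm along its x, 150 mm along its y, 18 mm thick, 0.2 to 0.35 kg, flat on the board, away from fence and stop. Origin: centre of its underside. Its +x edge belongs on the back fence, its +y edge on the end stop (it starts turned less than 20 degrees from that). Its edges are upright and 16 mm high; it slides with 1 to 4 N.
- picture: the decorated face of the panel (gold moon, waves and reeds on black), a field of 90 x 130 mm in the middle of its top, raised 2 mm above a plain 10 mm rim; fixed to the panel. Origin: centre of its underside, 16 mm above the panel's underside. Not to be touched.
- panel_corner (a point): the panel's lower corner at its +x and +y edges, the one that belongs at jig_corner
- panel_end (a point): middle of the panel's free end, its -y edge, 8 mm above its underside: 75 mm from the panel's origin
- keeper: the sliding keeper, a mid-brown wooden bar across the board: 100 mm along x, 24 mm along y, 17 mm high, its +y side faced with cork (keeper_c1; not for the fingers). It slides only along the board's y, up to 170 mm towards the end stop, with about 2 N, and stays where left. Origin: centre of its underside, 12 mm behind the cork face. It starts near the board's -y end, clear of the panel.
- jar: amber glass jar with a brass lid, 42 mm across, 48 mm tall, standing beside the board; origin: centre of its underside
- glue: white squeeze bottle with a red nozzle, 54 mm across, 168 mm tall, standing on the end stop's side of the board; origin: centre of its underside
- tube: wooden dusting tube with a red band, 30 mm across, 78 mm tall, standing on end beside the board; origin: centre of its underside
Not all that is in view belongs to the job. Several things have the shape of the panel; the one meant has the colours described above.

How it is judged:
At the end, for the whole second after the job is handed in: the panel lies flat on the board with its corner within 3 mm of both the back fence and the end stop, square to them within 0.025 rad, at rest, and the keeper's face is within 3 mm of the panel's free end (x of panel_corner in the frame of jig_corner between -0.003 and 0.003 m and y of panel_corner in the frame of jig_corner between -0.003 and 0.003 m and z of panel_corner in the frame of jig_corner below 0.003 m and angle between the x axis of panel and the x axis of jig, either way round below 0.025 rad and y of panel_end in the frame of keeper below 0.015 m and linear speed of panel below 0.01 m/s); the robot touches nothing.
It fails at once if the picture was touched (contact force between any of the fingers, the arm and picture above 0.3 N).
It fails at once if the panel was lifted or tipped (z of panel_corner in the frame of jig_corner above 0.01 m or z of panel in the frame of jig above 0.028 m or angle between panel's own z axis and vertical above 0.12 rad).
It fails at once if the panel was pressed or knocked hard (contact force between any of the fingers, keeper and panel above 80 N).
It fails at once if the keeper was gripped instead of pushed (fingers pressing on its cork side) (contact force between the fingers and keeper_c1 above 8 N).
It fails at once if a thing beside the board was moved (distance of any of jar, glue, tube from where it was at the start of the episode above 0.015 m).
It also fails if it takes over 67 s, if anything falls off the work surface, if the arm or the gripper's body presses on something with over 40 N, if the wrist force passes 120 N, or if a joint passes its speed limit or range.

## Robot

A 6-joint arm with a two-finger parallel gripper is mounted at the origin on the work surface. World frame = base frame: x ahead of the robot, y to its left, z up, the work surface at z = 0. Lengths are in m, angles in rad, forces in N, time in s.
With the tool pointing down it reaches from about 0.3 to 0.85 m from the base axis. Payload 4.2 kg.
Tool frame: the origin (TCP) lies at the very end of the fingers, on their centre line; the grasp point (between the pads) lies 19 mm behind it; z points along the fingers, y is the direction in which the jaws open and shut (so a half turn about z gives the same grasp; the last joint's range is limited). The gripper opens to 91 mm and grips with 3 to 60 N. Pads are 32 mm wide; open, the fingers measure 118 mm over their backs; the gripper's body (76 mm by 178 mm) begins 60 mm behind the grasp point.
Start: joints at [-1.314, 0.32, 1.565, -0, 1.257, -0.02], TCP at [0.157, -0.553, 0.214] pointing down, gripper open.
Joint ranges: [-3.11, 3.11], [-0.84, 2.01], [0.21, 2.61], [-1.34, 4.49], [0.05, 2.63], [-2.56, 2.56]. Speed limits (rad/s): [2.57, 2.57, 3.14, 3.14, 3.14, 3.14].

## Interface

Orientations are given as a unit quaternion [x, y, z, w].
In Python, from plant import bot gives the robot as it stands. The module is installed in compiled form; this text tells all that it offers.
- The arm moves only by the shell command python3 -m crank 'ROWS'. ROWS is JSON, a list that holds one entry, the list of rows, each a list of 5 numbers: the opening, from 0 (shut) to 1 (fully open), then the shift along the tool's x, y, z in mm, then the turn about the tool's z in rad. In form: [[[gripper, dx, dy, dz, turn], ...]]. A call has 1 to 8 rows; each row shifts and turns the pose as measured when the row begins, along the tool's axes as they then stand; what a row does not reach is not made up. A row lasts 1/10 s, in which the tool goes at most 50 mm and 8.59 degrees, less where a joint would pass 70% of its speed; a pose out of reach is approached as far as the arm can. A call with a gripper value outside its range is refused whole. The fingers move at their own pace and stop on an object; the grip force is fixed at half the most. Time passes only in rows, so rows that do not move let the fingers close. It gives the time, the measured TCP pose, the force and the opening at its end, in the units of the state.
- bot.state(): the state, without advancing time (a new reading comes with each control period).
- bot.capture(name): name is "scene" or "top" or "wrist"; returns the picture (384x512x3 uint8, red, green, blue); there is no depth.
- bot.calibration(name): a dict with "camera_matrix" (3x3 intrinsics, pixels), "position" and "attitude" of the camera in the world; the wrist camera has in their place "mount" (4x4, takes a point from camera to tool coordinates, whose origin is the TCP and whose axes are the flange's). Camera axes: x right, y up, looking along -z (the intrinsics and any distortion apply to the point x, -y, -z); pixel columns grow to the right and rows downward; lengths in m; the calibration is good to about 2 mm. A picture is of the moment at which its call begins: read the wrist's pose just before it. calibration takes no time and is no camera call.
- bot.hand_in(): hands the job in, once; it reports no verdict.
The state is a dict: "t": time; "q": joint angles; "qd": joint speeds; "joint_efforts": joint torques, N m; "position": TCP position; "tool_rot": TCP orientation; "contact_force": force on the tool from outside, world axes, zero at the start; "torque": the same for the moment, N m; "grip_width": finger opening in m.
Only numpy, scipy, OpenCV 4.12 (cv2) and the standard library are available. Lean on these libraries where they do the work, as an engineer would, in place of code of your own. Each camera call takes 0.05 s, during which the arm holds its last target.

## Working session

There is one attempt and no reset: what is moved stays moved. The work goes in short steps, Python scripts to look and compute and a shell command to move; the robot and the scene stay as the last step left them, time stands still between calls to the robot, and variables do not carry over. Pictures are saved under pics/ and viewed, and the job is handed in when it is done.

```bash
mkdir -p pics
python3 - <<'E'
from plant import bot
import cv2
s=bot.state()
for k,v in s.items(): print(k,v)
for n in ("scene","top","wrist"):
    im=bot.capture(n); cv2.imwrite(f"pics/{n}0.png",im[:,:,::-1]); print(n,bot.calibration(n))
E
```

```text
t 0.0
q [-1.31400653e+00  3.20320077e-01  1.56566282e+00  3.87765948e-06
  1.25740580e+00 -2.00255553e-02]
qd [-0.00237885 -0.00030979 -0.00099941  0.00117145  0.00144668  0.00042405]
joint_efforts [-2.77563711e-03 -4.12461805e+01 -2.31975049e+01  7.29386578e-02
  4.58523142e-02 -1.35698524e-04]
position [ 0.15700428 -0.55262863  0.2131104 ]
tool_rot [ 9.90436622e-01  1.37965545e-01 -1.04231053e-04 -8.91957841e-04]
contact_force [-0.62842902 -0.36465424 -0.3851583 ]
torque [ 0.03062762 -0.05394998 -0.00924437]
grip_width 0.09095222664126533
scene {'camera_matrix': array([[459.30605475,   0.        , 256.58485935],
       [  0.        , 459.30605475, 188.01567987],
       [  0.        ,   0.        ,   1.        ]]), 'position': array([1.12492569, 0.68529435, 0.67409432]), 'attitude': array([0.16557398, 0.44222863, 0.82467199, 0.31134419])}
top {'camera_matrix': array([[354.54694715,   0.        , 253.34940241],
       [  0.        , 354.54694715, 192.15915322],
       [  0.        ,   0.        ,   1.        ]]), 'position': array([0.41590289, 0.02710265, 1.04926647]), 'attitude': array([ 0.04213529, -0.04850102, -0.70314311,  0.70813984])}
wrist {'camera_matrix': array([[307.98966642,   0.        , 257.39766734],
       [  0.        , 307.98966642, 190.4002591 ],
       [  0.        ,   0.        ,   1.        ]]), 'mount': array([[-9.54098150e-04,  9.64207529e-01,  2.65146998e-01,
         7.39458164e-02],
       [ 9.99998289e-01,  1.34022826e-03, -1.27537427e-03,
         2.77802101e-05],
       [-1.58508298e-03,  2.65145327e-01, -9.64207158e-01,
        -1.69957238e-01],
       [ 0.00000000e+00,  0.00000000e+00,  0.00000000e+00,
         1.00000000e+00]])}
```

View pics/top0.png

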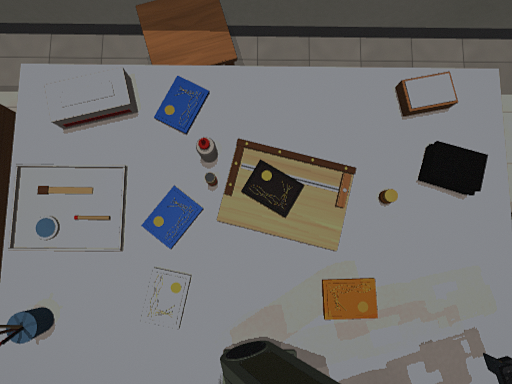

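View pics/scene0.png

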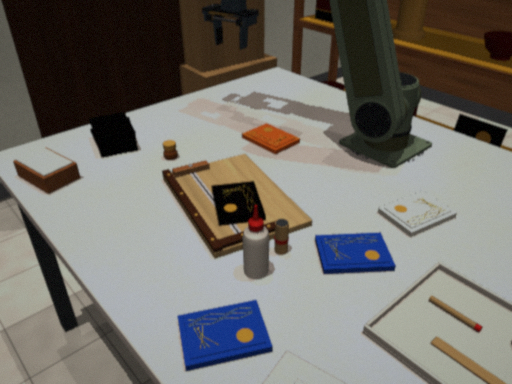

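View pics/wrist0.png

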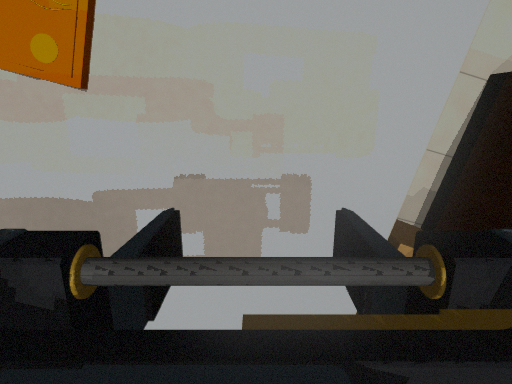

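Panel candidates in the top view:
- Black with gold, lying on the board, at (272,188).
- Black stack at (452,168), plain with no gold.
- Blue at (182,105) and (172,217).
- White at (168,297).
- Orange at (350,298).

The description matches (272,188). I'll check it in a crop.

```bash
cat > h.py <<'E'
import numpy as np, cv2
from scipy.spatial.transform import Rotation as R
from plant import bot
def cam(n,s=None):
    c=bot.calibration(n);K=c["camera_matrix"]
    if n=="wrist":
        T=np.eye(4);T[:3,:3]=R.from_quat(s["tool_rot"]).as_matrix();T[:3,3]=s["position"];M=T@c["mount"]
        return K,M[:3,:3],M[:3,3]
    return K,R.from_quat(c["attitude"]).as_matrix(),np.array(c["position"])
def ray(c,uv,z):
    K,Rm,p=c; uv=np.atleast_2d(uv).astype(float)
    d=np.c_[(uv[:,0]-K[0,2])/K[0,0],-(uv[:,1]-K[1,2])/K[1,1],-np.ones(len(uv))]@Rm.T
    return p+d*((z-p[2])/d[:,2])[:,None]
def proj(c,X):
    K,Rm,p=c; q=(np.atleast_2d(X)-p)@Rm
    return np.c_[K[0,0]*q[:,0]/-q[:,2]+K[0,2],-K[1,1]*q[:,1]/-q[:,2]+K[1,2]]
E
python3 - <<'E'
import cv2
im=cv2.imread('pics/top0.png')[125:260,190:410]
cv2.imwrite('pics/top0c.png',cv2.resize(im,None,fx=3.6,fy=3.6,interpolation=cv2.INTER_CUBIC))
E
```

```text
(no output)
```

View pics/top0c.png

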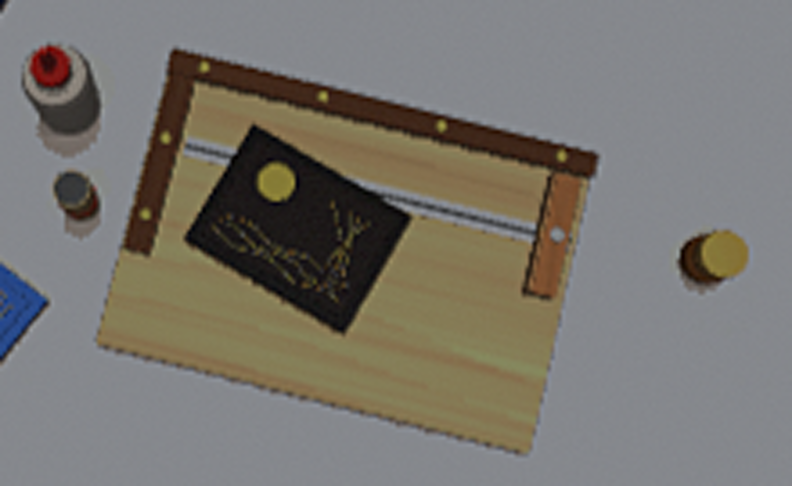

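The crop at 3.6x from (190,125) shows black lacquer with a gold moon, reeds and waves, so this is the panel. The fence runs along the top, the stop is on the left and the keeper is on the right. Next I measure them.

```bash
cat > meas.py <<'E'
from h import *
def measure(im,c,verbose=True,roi=None):
    hsv=cv2.cvtColor(im,cv2.COLOR_RGB2HSV); V=hsv[...,2]
    return hsv
E
python3 - <<'E'
from h import *
im=cv2.imread('pics/top0.png')
c=cam('top')
hsv=cv2.cvtColor(im,cv2.COLOR_BGR2HSV)
for n,p in dict(panel=(250,185),fence=(280,151),stop=(233,175),ply=(290,225),keeper=(343,195),table=(400,250),jarlid=(391,196),tube=(210,178)).items(): print(n,hsv[p[1],p[0]])
m=((hsv[...,2]<50)).astype(np.uint8)*255
z=np.zeros_like(m); z[155:225,235:312]=m[155:225,235:312]
cs,_=cv2.findContours(cv2.morphologyEx(z,cv2.MORPH_CLOSE,np.ones((7,7))),cv2.RETR_EXTERNAL,cv2.CHAIN_APPROX_NONE)
k=max(cs,key=cv2.contourArea); r=cv2.minAreaRect(k); print(r)
b=cv2.boxPoints(r); W=ray(c,b,0.034); print(b.round(1),W.round(4)); print(np.linalg.norm(np.diff(W,axis=0),axis=1))
# board
f=lambda x,y:(190+x/3.6,125+y/3.6)
pts={'jc(z30)':(f(193,82),.03),'fence_in_end':(f(595,177),.03),'stop_in_end':(f(153,253),.03),'bl':(f(97,347),.018),'br':(f(530,453),.018),'fence_out_l':(f(175,49),.03),'fence_out_r':(f(597,153),.03),
'keep_tl':(f(553,172),.035),'keep_bl':(f(524,292),.035),'keep_br':(f(551,298),.035),'keep_tr':(f(584,178),.035),'jarlid':(f(724,254),.048),'tubetop':(f(75,190),.078),'gluetop':(f(48,65),.168)}
for n,(p,zz) in pts.items(): print(n,np.round(p,1),ray(c,p,zz)[0].round(4))
E
```

```text
panel [ 9 80 32]
fence [ 27 142 145]
stop [ 10 155  64]
ply [ 25  86 133]
keeper [ 12 156 116]
table [111  13 141]
jarlid [ 23 145 135]
tube [150   4  57]
((272.41473388671875, 187.7915496826172), (51.31778335571289, 37.993682861328125), 30.34324836730957)
[[240.7 191.2]
 [259.9 158.4]
 [304.2 184.4]
 [285.  217.1]] [[ 0.5493  0.055   0.034 ]
 [ 0.6464 -0.      0.034 ]
 [ 0.5708 -0.1288  0.034 ]
 [ 0.4754 -0.0726  0.034 ]]
[0.11162937 0.14932447 0.11070369]
jc(z30) [243.6 147.8] [0.679  0.0479 0.03  ]
fence_in_end [355.3 174.2] [ 0.6028 -0.2796  0.03  ]
stop_in_end [232.5 195.3] [0.5378 0.0786 0.03  ]
bl [216.9 221.4] [0.4627 0.1232 0.018 ]
br [337.2 250.8] [ 0.3805 -0.2243  0.018 ]
fence_out_l [238.6 138.6] [0.7066 0.0629 0.03  ]
fence_out_r [355.8 167.5] [ 0.6226 -0.2818  0.03  ]
keep_tl [343.6 172.8] [ 0.6057 -0.2441  0.035 ]
keep_bl [335.6 206.1] [ 0.5081 -0.2183  0.035 ]
keep_br [343.1 207.8] [ 0.5035 -0.2398  0.035 ]
keep_tr [352.2 174.4] [ 0.601  -0.2691  0.035 ]
jarlid [391.1 195.6] [ 0.5383 -0.3748  0.048 ]
tubetop [210.8 177.8] [0.5805 0.1369 0.078 ]
gluetop [203.3 143.1] [0.6548 0.1478 0.168 ]
```

```bash
cat >> h.py <<'E'
YAW=-0.233; JC=np.array([0.678,0.048])
JX=np.array([np.cos(YAW),np.sin(YAW)]);JY=np.array([-np.sin(YAW),np.cos(YAW)])
def go(jx,jy,z):
    s=bot.state();Rm=R.from_quat(s["tool_rot"]).as_matrix()
    t=np.r_[JC+jx*JX+jy*JY,z]
    d=Rm.T@(t-s["position"])*1000
    rel=s["position"][:2]-JC
    print("t",round(s["t"],2),"toolshift mm",d.round(1),"turn",round(np.arctan2(Rm[1,0],Rm[0,0])-YAW,3),"now jig mm",(rel@JX*1000).round(1),(rel@JY*1000).round(1),"z",s["position"][2].round(4),"w",s["grip_width"],"F jig",np.round([s["contact_force"][:2]@JX,s["contact_force"][:2]@JY,s["contact_force"][2]],1))
E
python3 -m crank '[[[1,0,0,0,0.15],[1,0,0,0,0.15],[1,0,0,0,0.15],[1,0,0,0,0.06]]]'
python3 -c "
from h import *
go(-.215,-.085,.214)"
```

```text
t: 0.55
position: [0.1568, -0.5518, 0.2117]
tool_rot: [0.993, -0.121, -0.001, -0.002]
contact_force: [0.1, 0.3, -1.4]
grip_width: 0.0911
t 0.55 toolshift mm [ 147.1 -620.5   -0. ] turn -0.01 now jig mm -368.6 -703.9 z 0.2117 w 0.09111615068639116 F jig [ 0.1  0.3 -1.4]
```

```bash
python3 -m crank '[[[1,11,-46,0,0],[1,11,-46,0,0],[1,11,-46,0,0],[1,11,-46,0,0],[1,11,-46,0,0],[1,11,-46,0,0],[1,11,-46,0,0],[1,0,0,0,0]]]'
python3 -c "
from h import *
go(-.215,-.085,.214)"
```

```text
t: 1.35
position: [0.3135, -0.2483, 0.2096]
tool_rot: [0.992, -0.125, -0.001, -0.004]
contact_force: [0.6, 0.1, -0.1]
grip_width: 0.0914
t 1.35 toolshift mm [  66.4 -288.7   -2.5] turn -0.017 now jig mm -286.3 -372.5 z 0.2096 w 0.09136206640430651 F jig [ 0.5  0.2 -0.1]
```

```bash
python3 -m crank '[[[1,11,-48,0,0],[1,11,-48,0,0],[1,11,-48,0,0],[1,11,-48,0,-0.01],[1,11,-48,0,-0.01],[1,11,-48,0,0],[1,0,0,0,0]]]'
python3 - <<'E'
from h import *
go(-.215,-.085,.022)
s=bot.state();im=bot.capture('wrist');cv2.imwrite('pics/w1.png',im[:,:,::-1])
E
```

```text
t: 2.05
position: [0.4514, 0.0159, 0.2108]
tool_rot: [0.993, -0.117, 0.001, -0.002]
contact_force: [-0.3, -1.0, 0.2]
grip_width: 0.0913
t 2.05 toolshift mm [ -2.3   2.1 188.8] turn -0.001 now jig mm -213.0 -83.6 z 0.2108 w 0.09134954220096876 F jig [-0.1 -1.1  0.2]
```

View pics/w1.png

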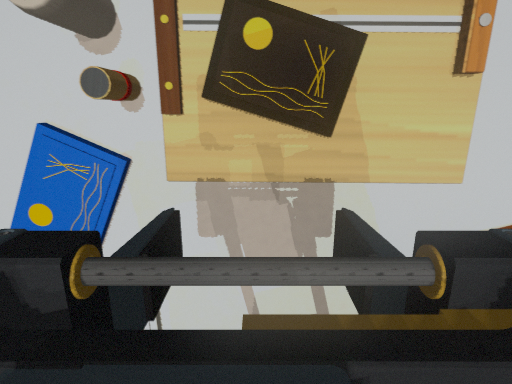

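The wrist view shows the board edge level from (166,183) to (466,183), so the yaw matches. The panel's near corners are at (202,96) and (332,136). I'll cross-check them against the top view.

Run:
```python
from h import *
s=bot.state();c=cam('wrist',s)
for n,p,z in [('near corner -y',(332,136),.034),('near +y',(202,96),.034),('board l',(166,183),.018),('board r',(466,183),.018),('stop near inner',(182,112),.03),('far -y',(367,36),.034)]:
    w=ray(c,p,z)[0]; r=w[:2]-JC; print(n,w.round(4),'jig',(r@JX).round(4),(r@JY).round(4))
```

```text
near corner -y [ 0.4711 -0.0773  0.034 ] jig -0.1723 -0.1697
near +y [0.546  0.0514 0.034 ] jig -0.1292 -0.0272
board l [0.4603 0.1247 0.018 ] jig -0.2295 0.0244
board r [ 0.3751 -0.229   0.018 ] jig -0.2308 -0.3394
stop near inner [0.5352 0.0782 0.03  ] jig -0.1459 -0.0036
far -y [ 0.5629 -0.1297  0.034 ] jig -0.071 -0.1995
```

```bash
python3 -m crank '[[[1,-2,2,45,0],[1,0,0,45,0],[1,0,0,45,0],[1,0,0,30,0],[1,0,0,12,0],[1,0,0,5,0],[1,0,0,0,0]]]'
python3 - <<'E'
from h import *
go(-.19,-.085,.0235)
im=bot.capture('scene');cv2.imwrite('pics/s1.png',cv2.resize(im[130:290,130:350,::-1],None,fx=3.6,fy=3.6))
E
```

```text
t: 2.8
position: [0.4475, 0.0016, 0.0241]
tool_rot: [0.993, -0.122, 0.002, 0.001]
contact_force: [0.1, -0.6, 0.0]
grip_width: 0.0911
t 2.8 toolshift mm [ 23.4 -13.7   0.7] turn -0.011 now jig mm -213.5 -98.4 z 0.0241 w 0.09108329757938431 F jig [ 0.3 -0.6  0. ]
```

View pics/s1.png

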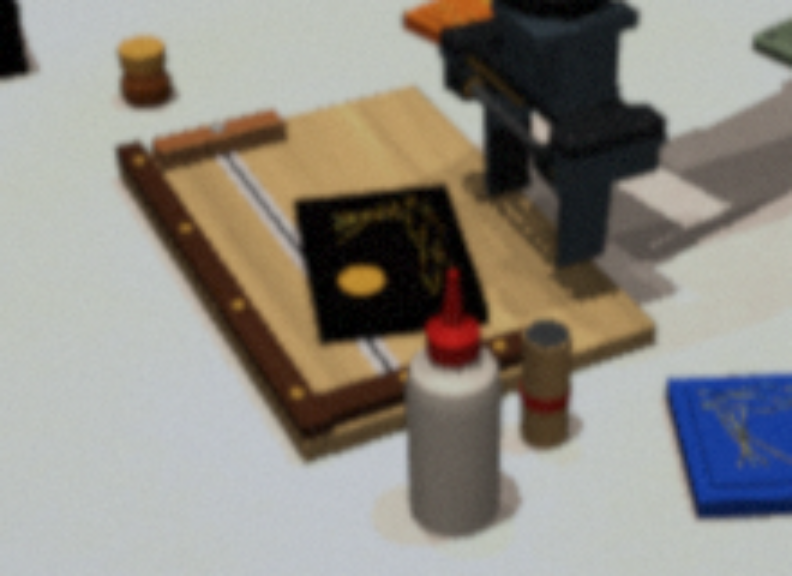

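```bash
python3 -m crank '[[[1,8,0,0,-0.01],[1,8,0,0,0],[1,6,0,0,0],[1,5,0,0,0],[1,5,0,0,0],[1,5,0,0,0],[1,5,0,0,0],[1,0,0,0,0]]]'
python3 - <<'E'
from h import *
go(-.126,-.085,.0235)
im=bot.capture('wrist');cv2.imwrite('pics/w2.png',im[:,:,::-1])
E
```

```text
t: 3.65
position: [0.4938, -0.01, 0.0282]
tool_rot: [0.993, -0.117, 0.005, 0.001]
contact_force: [0.3, 0.6, -0.6]
grip_width: 0.0912
t 3.65 toolshift mm [ 39.8 -14.    5. ] turn -0.001 now jig mm -165.9 -99.0 z 0.0282 w 0.0912114333938215 F jig [ 0.2  0.6 -0.6]
```

View pics/w2.png

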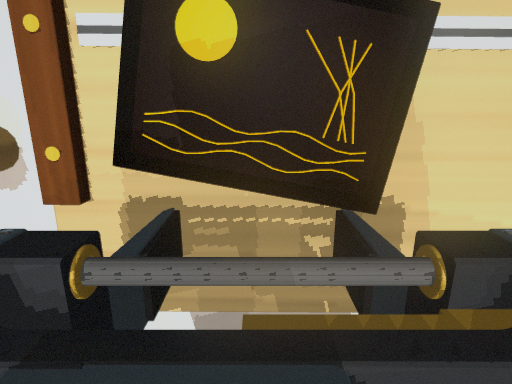

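The -y finger is near the panel corner at (378,213) and the height has drifted up to 28 mm. I lower the tip before pushing on.

```bash
python3 -m crank '[[[1,0,0,5,0],[1,4,0,1,0],[1,4,0,1,0],[1,4,0,1,0],[1,4,0,1,0],[1,4,0,1,0],[1,0,0,0,0]]]'
python3 - <<'E'
from h import *
go(-.126,-.085,.0235); print(bot.state()['tool_rot'])
im=bot.capture('wrist');cv2.imwrite('pics/w3.png',im[:,:,::-1])
E
```

```text
t: 4.4
position: [0.5075, -0.0133, 0.0187]
tool_rot: [0.993, -0.116, -0.003, 0.001]
contact_force: [0.5, -0.4, 0.6]
grip_width: 0.091
t 4.4 toolshift mm [ 25.7 -14.   -4.9] turn -0.0 now jig mm -151.7 -99.0 z 0.0187 w 0.09103061466230578 F jig [ 0.6 -0.2  0.6]
[ 9.93203054e-01 -1.16351277e-01 -3.12430717e-03  5.58991886e-04]
```

View pics/w3.png

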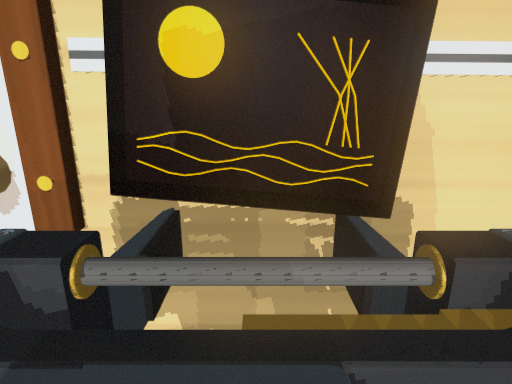

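The panel is turning square: its near edge now runs from (110,194) to (390,217), about 5° off. The tip is too close to the board at 18.7 mm, so I raise it and continue.

```bash
python3 -m crank '[[[1,0,0,-4.5,0],[1,4,0,0,0],[1,4,0,0,0],[1,4,0,0,0],[1,0,0,0,0]]]'
python3 - <<'E'
from h import *
go(-.126,-.085,.0235); print(bot.state()['tool_rot'])
E
```

```text
t: 4.95
position: [0.5222, -0.017, 0.0231]
tool_rot: [0.993, -0.116, -0.002, 0.001]
contact_force: [-0.2, 0.6, 1.0]
grip_width: 0.0907
t 4.95 toolshift mm [ 10.6 -14.2  -0.4] turn -0.0 now jig mm -136.6 -99.2 z 0.0231 w 0.09072535661017361 F jig [-0.4  0.5  1. ]
[ 9.93205311e-01 -1.16362178e-01 -1.54456756e-03  8.16978596e-04]
```

```bash
python3 -m crank '[[[1,3,0,0,0],[1,3,0,0,0],[1,3,0,0,0],[1,0,0,0,0]]]'
python3 - <<'E'
from h import *
go(-.126,-.085,.0235)
im=bot.capture('wrist');cv2.imwrite('pics/w4.png',im[:,:,::-1])
im=bot.capture('top');cv2.imwrite('pics/t4.png',cv2.resize(im[125:260,190:410,::-1],None,fx=3.6,fy=3.6,interpolation=cv2.INTER_CUBIC))
E
```

```text
t: 5.35
position: [0.5306, -0.0188, 0.0228]
tool_rot: [0.993, -0.116, -0.003, 0.001]
contact_force: [-0.8, -1.5, 0.4]
grip_width: 0.0912
t 5.35 toolshift mm [  2.  -14.1  -0.7] turn 0.0 now jig mm -128.0 -99.1 z 0.0228 w 0.09119497206410732 F jig [-0.4 -1.7  0.4]
```

View pics/w4.png

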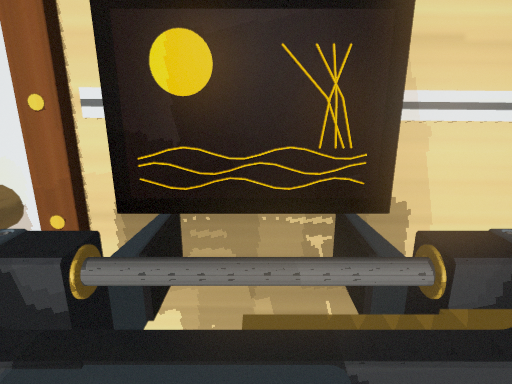

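View pics/t4.png

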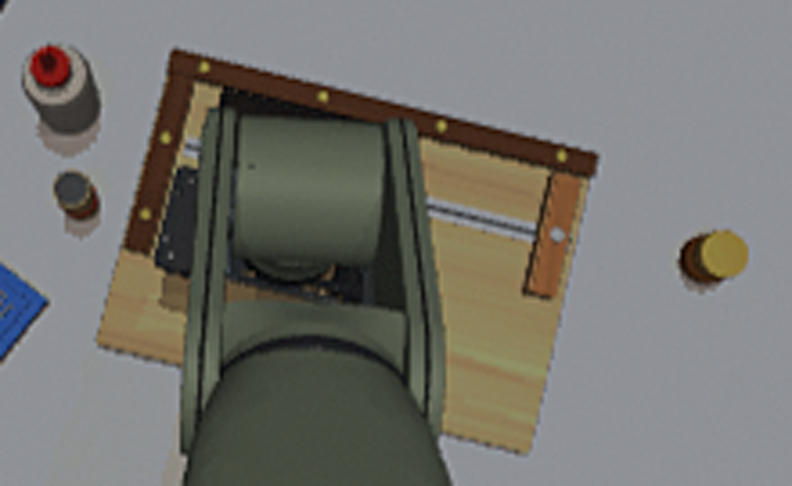

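The panel's near edge is level at row 213, and in the top view it reaches close to the fence. I press gently until the force rises.

```bash
python3 -m crank '[[[1,2,0,0,0],[1,2,0,0,0]]]'
python3 -c "
from h import *
go(-.126,-.085,.0235)"
python3 -m crank '[[[1,2,0,0,0]]]'
python3 -c "
from h import *
go(-.126,-.085,.0235)"
```

```text
t: 5.65
position: [0.5332, -0.0195, 0.0228]
tool_rot: [0.993, -0.116, -0.004, 0.001]
contact_force: [-6.1, 2.1, 4.9]
grip_width: 0.0911
t 5.65 toolshift mm [ -0.7 -14.1  -0.7] turn 0.0 now jig mm -125.3 -99.1 z 0.0228 w 0.09107669931096343 F jig [-6.4  0.7  4.9]
t: 5.75
position: [0.5332, -0.0195, 0.0227]
tool_rot: [0.993, -0.116, -0.007, 0.0]
contact_force: [-7.3, 2.4, 5.8]
grip_width: 0.0912
t 5.75 toolshift mm [ -0.7 -14.1  -0.8] turn -0.0 now jig mm -125.3 -99.1 z 0.0227 w 0.09124544546299121 F jig [-7.6  0.6  5.8]
```

The tip stalls at x = -125.3 mm with about 7 N, so the panel is on the fence. I back off, rise and close the fingers for the keeper.

```bash
python3 -m crank '[[[1,-10,0,0,0],[1,-20,0,0,0],[1,-10,0,-30,0],[0,0,0,-45,0],[0,0,45,-10,0],[0,0,45,0,0],[0,0,45,0,0],[0,0,0,0,0]]]'
python3 - <<'E'
from h import *
go(-.055,-.355,.12)
E
```

```text
t: 6.55
position: [0.4683, -0.1458, 0.113]
tool_rot: [0.994, -0.113, 0.004, 0.003]
contact_force: [0.3, 0.4, -0.3]
grip_width: 0.0539
t 6.55 toolshift mm [103.6 118.7  -5.4] turn 0.006 now jig mm -159.3 -237.0 z 0.113 w 0.053932338298480584 F jig [ 0.2  0.5 -0.3]
```

```bash
python3 -m crank '[[[0,25,40,0,0.005],[0,35,40,-5,0],[0,40,38,0,0],[0,0,0,0,0],[0,0,0,0,0]]]'
python3 - <<'E'
from h import *
go(-.055,-.355,.026)
im=bot.capture('wrist');cv2.imwrite('pics/w5.png',im[:,:,::-1])
im=bot.capture('top');cv2.imwrite('pics/t5.png',cv2.resize(im[125:260,190:410,::-1],None,fx=3.6,fy=3.6,interpolation=cv2.INTER_CUBIC))
E
```

```text
t: 7.05
position: [0.5389, -0.2813, 0.1193]
tool_rot: [0.993, -0.116, 0.008, 0.004]
contact_force: [-0.7, -0.2, 0.1]
grip_width: 0.0142
t 7.05 toolshift mm [ 2.7  2.  93.3] turn 0.0 now jig mm -59.3 -352.5 z 0.1193 w 0.014167460604555539 F jig [-0.6 -0.3  0.1]
```

View pics/w5.png

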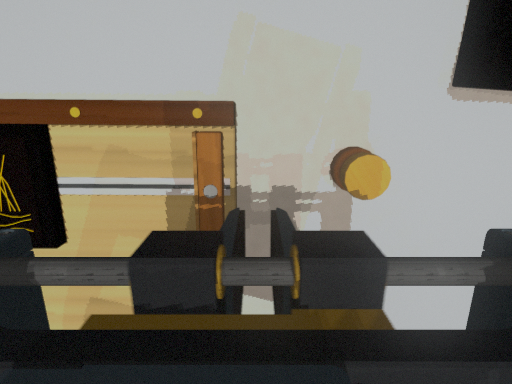

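View pics/t5.png

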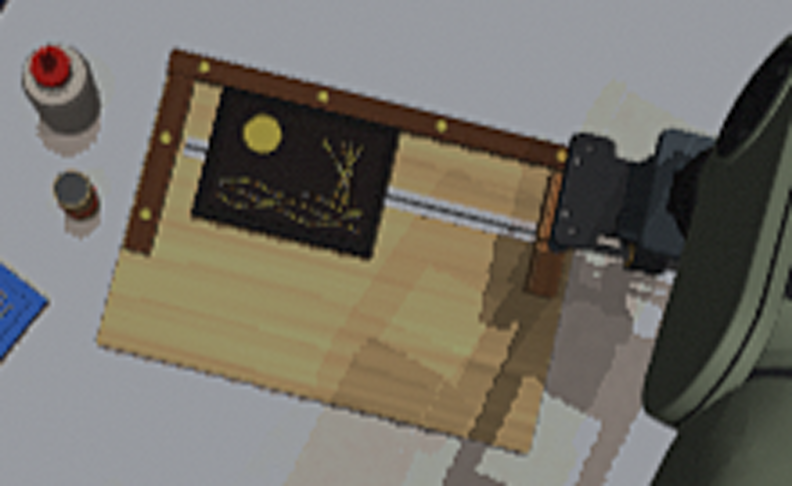

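The panel is flush along the fence, with roughly a 10 mm gap to the stop. The keeper spans columns 194–223 in the wrist view and the jar is at (355,170). Before lowering I check the clearances.

Run:
```python
from h import *
s=bot.state();c=cam('wrist',s)
for n,p,z in [('keeper back far',(223,133),.035),('keeper front far',(195,133),.035),('keeper back',(223,205),.035),('board end',(236,125),.03),('fence inner',(150,125),.03),('jar lid l',(346,178),.048),('panel -y far',(48,125),.034),('panel -y near',(64,244),.034)]:
    w=ray(c,p,z)[0]; r=w[:2]-JC; print(n,w.round(4),'jig',(r@JX).round(4),(r@JY).round(4))
go(-.055,-.36,.026)
```

```text
keeper back far [ 0.5974 -0.2667  0.035 ] jig -0.0058 -0.3248
keeper front far [ 0.6027 -0.2444  0.035 ] jig -0.0058 -0.3019
keeper back [ 0.5379 -0.2508  0.035 ] jig -0.0673 -0.3231
board end [ 0.601  -0.2783  0.03  ] jig 0.0004 -0.3352
fence inner [ 0.6174 -0.2091  0.03  ] jig 0.0004 -0.2641
jar lid l [ 0.5405 -0.3554  0.048 ] jig -0.0407 -0.4243
panel -y far [ 0.6364 -0.13    0.034 ] jig 0.0006 -0.1828
panel -y near [ 0.5355 -0.1027  0.034 ] jig -0.1039 -0.1796
t 7.15 toolshift mm [ 3.3  7.7 93.6] turn 0.001 now jig mm -59.9 -351.8 z 0.1195 w 0.006095499639120271 F jig [-0.7  0.2 -0.7]
```

```bash
python3 -m crank '[[[0,3,8,0,0],[0,0,0,20,0],[0,0,0,20,0],[0,0,0,20,0],[0,0,0,0,0]]]'
python3 -c "
from h import *
go(-.055,-.36,.026)"
```

```text
t: 7.65
position: [0.5403, -0.286, 0.0601]
tool_rot: [0.994, -0.113, 0.01, 0.004]
contact_force: [-0.5, -0.6, 0.2]
grip_width: 0.0005
t 7.65 toolshift mm [ 1.2  3.  34.2] turn 0.008 now jig mm -56.9 -356.7 z 0.0601 w 0.0004960084776254828 F jig [-0.3 -0.7  0.2]
```

```bash
python3 -m crank '[[[0,0,3,15,0.007],[0,0,0,13,0],[0,0,0,6,0],[0,0,0,0,0]]]'
python3 -c "
from h import *
go(-.055,-.338,.026)"
```

```text
t: 8.05
position: [0.5416, -0.2886, 0.0282]
tool_rot: [0.993, -0.115, 0.012, 0.005]
contact_force: [-0.3, 0.6, -0.4]
grip_width: 0.0005
t 8.05 toolshift mm [ -0. -21.   2.] turn 0.003 now jig mm -55.0 -358.9 z 0.0282 w 0.0005488974190447124 F jig [-0.4  0.5 -0.4]
```

```bash
python3 -m crank '[[[0,0,-6,2,0],[0,0,-5,0,0],[0,0,-5,0,0],[0,0,-5,0,0],[0,0,-5,0,0],[0,0,-5,0,0],[0,0,0,0,0]]]'
python3 - <<'E'
from h import *
go(-.055,-.1875,.026); print(bot.state()['tool_rot'])
im=bot.capture('wrist');cv2.imwrite('pics/w6.png',im[:,:,::-1])
E
```

```text
t: 8.75
position: [0.5509, -0.2563, 0.0284]
tool_rot: [0.993, -0.114, 0.014, 0.006]
contact_force: [0.2, -0.3, -0.9]
grip_width: 0.0005
t 8.75 toolshift mm [  -1.1 -137.9    1.1] turn 0.004 now jig mm -53.4 -325.4 z 0.0284 w 0.0004665118824095393 F jig [ 0.3 -0.3 -0.9]
[ 0.9933472  -0.11413916  0.01391997  0.00631143]
```

View pics/w6.png

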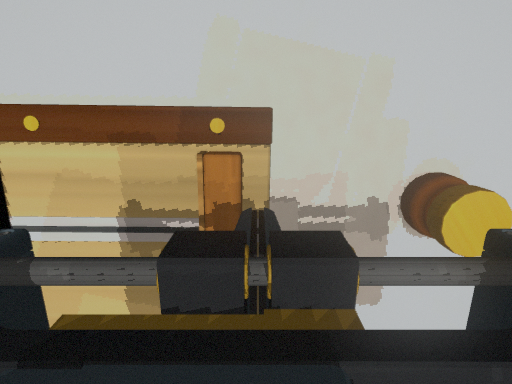

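The keeper is moving: its back edge is at column 243 and the board end at 270. I continue, lowering slightly.

```bash
python3 -m crank '[[[0,0,-6,2,0],[0,0,-8,0,0],[0,0,-8,0,0],[0,0,-8,0,0],[0,0,-8,0,0],[0,0,-6,0,0],[0,0,-4,0,0]]]'
python3 -c "
from h import *
go(-.055,-.1875,.026)"
```

```text
t: 9.5
position: [0.5634, -0.2074, 0.0266]
tool_rot: [0.993, -0.114, 0.015, 0.007]
contact_force: [-0.2, -1.9, -0.4]
grip_width: 0.0004
t 9.5 toolshift mm [ -2.2 -87.5  -0.5] turn 0.004 now jig mm -52.5 -275.0 z 0.0266 w 0.00035531459896929655 F jig [ 0.2 -1.9 -0.4]
```

```bash
python3 -m crank '[[[0,-1,-8,0,0],[0,-1,-8,0,0],[0,0,-8,0,0],[0,0,-8,0,0],[0,0,-6,0,0],[0,0,-5,0,0],[0,0,-3,0,0]]]'
python3 - <<'E'
from h import *
go(-.055,-.1875,.026)
im=bot.capture('wrist');cv2.imwrite('pics/w7.png',im[:,:,::-1])
E
```

```text
t: 10.2
position: [0.5745, -0.1583, 0.0266]
tool_rot: [0.993, -0.114, 0.017, 0.008]
contact_force: [0.6, -2.6, -0.3]
grip_width: 0.0003
t 10.2 toolshift mm [ -1.7 -37.1   0.1] turn 0.004 now jig mm -53.1 -224.6 z 0.0266 w 0.0002737241573226887 F jig [ 1.2 -2.4 -0.3]
```

View pics/w7.png

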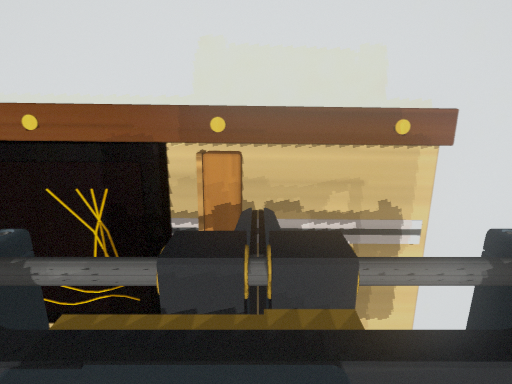

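The gap from keeper to panel is columns 168–198, about 15 mm. I go slower from here.

```bash
python3 -m crank '[[[0,0,-5,0,0],[0,0,-4,0,0],[0,0,-3,0,0],[0,0,-3,0,0],[0,0,-3,0,0],[0,0,-3,0,0],[0,0,-3,0,0]]]'
python3 - <<'E'
from h import *
go(-.055,-.1875,.026); print(bot.state()['tool_rot'])
im=bot.capture('wrist');cv2.imwrite('pics/w8.png',im[:,:,::-1])
E
```

```text
t: 10.95
position: [0.5801, -0.1345, 0.0265]
tool_rot: [0.993, -0.114, 0.017, 0.009]
contact_force: [-1.2, -5.4, 1.4]
grip_width: 0.0001
t 10.95 toolshift mm [ -1.9 -12.6   0.2] turn 0.004 now jig mm -53.1 -200.1 z 0.0265 w 8.416327951082546e-05 F jig [ 0.1 -5.5  1.4]
[ 0.99326303 -0.11429755  0.01701735  0.00866168]
```

View pics/w8.png

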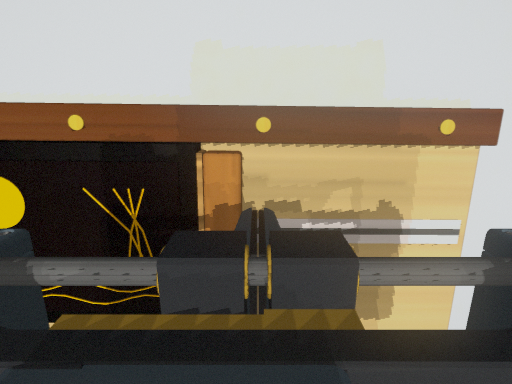

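The keeper now touches the panel's free end and the force has risen to 5.5 N. I keep pushing to the stop.

```bash
python3 -m crank '[[[0,0,-3,0,0],[0,0,-3,0,0],[0,0,-3,0,0]]]'
python3 -c "
from h import *
go(-.055,-.1875,.026)"
python3 -m crank '[[[0,0,-2,0,0],[0,0,-2,0,0]]]'
python3 -c "
from h import *
go(-.055,-.1875,.026)"
```

```text
t: 11.3
position: [0.5823, -0.1256, 0.0265]
tool_rot: [0.993, -0.114, 0.017, 0.009]
contact_force: [0.6, -5.3, 1.3]
grip_width: 0.0005
t 11.3 toolshift mm [-2.  -3.5  0.4] turn 0.004 now jig mm -53.0 -191.0 z 0.0265 w 0.000501964039043729 F jig [ 1.8 -5.   1.3]
t: 11.5
position: [0.5833, -0.1214, 0.0265]
tool_rot: [0.993, -0.114, 0.017, 0.009]
contact_force: [1.3, -4.8, 1.5]
grip_width: 0.0005
t 11.5 toolshift mm [-2.   0.8  0.4] turn 0.004 now jig mm -53.0 -186.7 z 0.0265 w 0.000536692440331726 F jig [ 2.3 -4.3  1.5]
```

```bash
python3 -m crank '[[[0,0,-2,0,0],[0,0,-2,0,0]]]'
python3 -c "
from h import *
go(-.055,-.1875,.026)"
python3 -m crank '[[[0,0,-2,0,0]]]'
python3 -c "
from h import *
go(-.055,-.1875,.026)"
```

```text
t: 11.7
position: [0.5844, -0.1172, 0.0265]
tool_rot: [0.993, -0.114, 0.017, 0.009]
contact_force: [-1.2, -4.2, 1.5]
grip_width: 0.0004
t 11.7 toolshift mm [-2.1  5.1  0.5] turn 0.004 now jig mm -52.9 -182.4 z 0.0265 w 0.00035101063896782344 F jig [-0.2 -4.4  1.5]
t: 11.8
position: [0.5847, -0.1159, 0.0265]
tool_rot: [0.993, -0.114, 0.017, 0.01]
contact_force: [-1.3, -12.2, 2.0]
grip_width: 0.0005
t 11.8 toolshift mm [-2.1  6.4  0.5] turn 0.005 now jig mm -52.9 -181.1 z 0.0265 w 0.0005262460257955174 F jig [  1.5 -12.2   2. ]
```

```bash
python3 -m crank '[[[0,0,-2,0,0]]]'
python3 -c "
from h import *
go(-.055,-.1875,.026)"
python3 -m crank '[[[0,0,8,0,0],[0,0,20,0,0],[0,0,20,-10,0],[0,0,0,-40,0],[0,0,0,-40,0],[0,0,0,0,0]]]'
python3 - <<'E'
from h import *
s=bot.state();im=bot.capture('wrist');cv2.imwrite('pics/w9.png',im[:,:,::-1])
go(-.1,-.1,.2)
im=bot.capture('top');cv2.imwrite('pics/t9.png',cv2.resize(im[125:260,190:410,::-1],None,fx=3.6,fy=3.6,interpolation=cv2.INTER_CUBIC))
E
```

```text
t: 11.9
position: [0.5847, -0.1159, 0.0266]
tool_rot: [0.993, -0.113, 0.017, 0.012]
contact_force: [-2.3, -14.9, 1.5]
grip_width: 0.0006
t 11.9 toolshift mm [-2.2  6.4  0.6] turn 0.008 now jig mm -52.9 -181.0 z 0.0266 w 0.0005565463070816971 F jig [  1.2 -15.    1.5]
t: 12.5
position: [0.5662, -0.1553, 0.1152]
tool_rot: [0.993, -0.114, 0.009, 0.005]
contact_force: [0.7, -0.5, -0.4]
grip_width: 0.0003
t 12.55 toolshift mm [ -34.7 -122.9  -88.8] turn 0.004 now jig mm -63.6 -223.4 z 0.1126 w 0.0003844938990600823 F jig [-0.4  0.2  0.2]
```

View pics/w9.png

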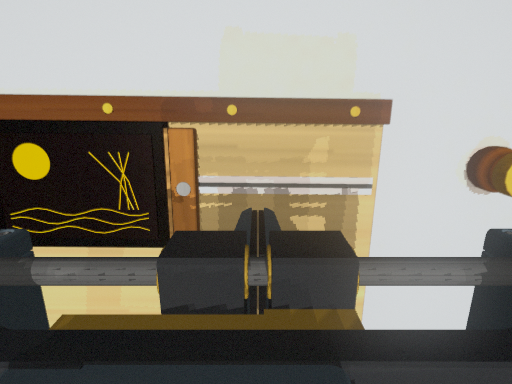

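View pics/t9.png

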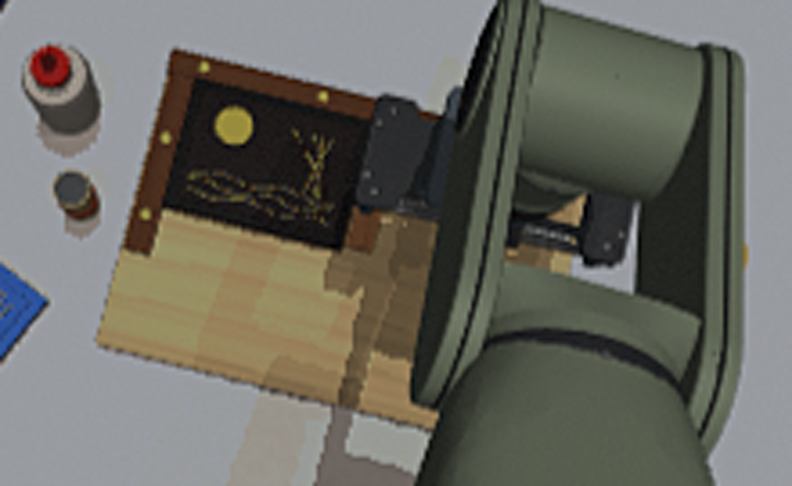

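The panel is in the corner with the keeper against it. For a better check I raise the wrist and look from the near side.

```bash
python3 -m crank '[[[0,-10,0,-40,0],[0,-35,-25,-20,0],[0,-35,-35,0,0],[0,-30,-35,0,0],[0,0,-25,0,0],[0,0,0,0,0]]]'
python3 - <<'E'
from h import *
s=bot.state();im=bot.capture('wrist');cv2.imwrite('pics/w10.png',im[:,:,::-1])
cv2.imwrite('pics/w10c.png',cv2.resize(im[0:180,100:420,::-1],None,fx=2.5,fy=2.5,interpolation=cv2.INTER_CUBIC))
np.save('s10.npy',s,allow_pickle=True)
go(-.15,-.085,.2); print(s['tool_rot'])
E
```

```text
t: 13.2
position: [0.4729, -0.0039, 0.1606]
tool_rot: [0.993, -0.115, -0.008, 0.0]
contact_force: [0.1, -0.5, -0.8]
grip_width: 0.0005
t 13.25 toolshift mm [ 37.5 -13.9 -40.4] turn 0.001 now jig mm -188.1 -99.1 z 0.1603 w 0.0005726625591149638 F jig [-1.  -1.3 -0.2]
[ 9.93297033e-01 -1.15342873e-01 -7.54502530e-03  3.14729197e-04]
```

View pics/w10.png

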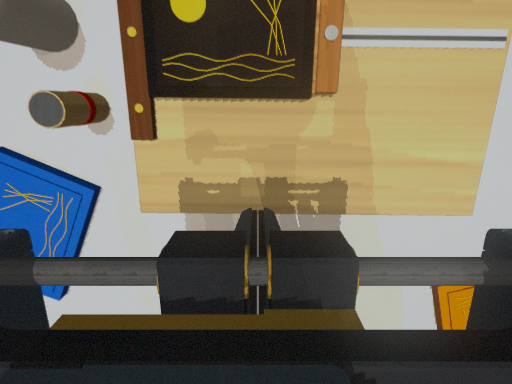

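View pics/w10c.png

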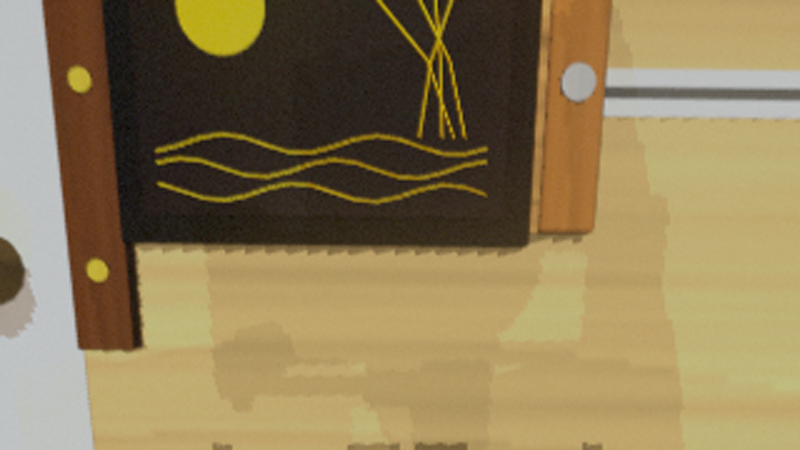

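The panel is tight on the stop on the left. Right of it there is a light strip between the black edge and the brown bar, at crop columns 528–540. It could be cork or a gap, so I check the profile and the widths.

Run:
```python
from h import *
im=cv2.imread('pics/w10.png'); s=np.load('s10.npy',allow_pickle=True).item(); c=cam('wrist',s)
for r in (30,60,85): print(r,[tuple(int(v) for v in im[r-2:r+3,x].mean(0)[::-1]) for x in range(306,346,1)])
def J(p,z): 
    w=ray(c,p,z)[0,:2]-JC; return (w@JX*1000).round(1),(w@JY*1000).round(1)
for n,p,z in [('panel near-left',(149,96.5),.034),('panel near-right',(311,98),.034),('keeper near right',(337.5,93),.035),('keeper brown left',(316,93),.035),('stop inner end',(155,139),.03),('stop end outer',(131.5,139.5),.03),('board l',(140,212.5),.018),('board r',(472,215.5),.018)]: print(n,J(p,z))
```

```text
30 [(44, 35, 25), (49, 36, 29), (46, 36, 26), (47, 35, 28), (47, 37, 28), (46, 37, 25), (48, 40, 26), (49, 39, 28), (66, 49, 30), (145, 108, 61), (186, 143, 81), (185, 143, 81), (174, 132, 74), (139, 92, 43), (156, 102, 50), (165, 110, 51), (166, 110, 54), (159, 107, 52), (150, 112, 74), (156, 145, 133), (172, 168, 161), (173, 170, 166), (171, 168, 163), (170, 169, 163), (172, 170, 164), (170, 168, 163), (168, 166, 159), (169, 167, 161), (169, 167, 162), (169, 167, 162), (168, 166, 160), (167, 159, 148), (167, 127, 90), (166, 111, 56), (164, 110, 55), (148, 104, 62), (155, 142, 125), (188, 188, 181), (188, 188, 182), (188, 188, 181)]
60 [(48, 39, 28), (48, 39, 26), (48, 39, 26), (51, 40, 27), (50, 39, 28), (50, 41, 27), (57, 43, 29), (97, 70, 37), (166, 125, 69), (166, 124, 69), (162, 121, 66), (135, 91, 45), (151, 99, 47), (165, 110, 53), (166, 111, 52), (168, 112, 54), (167, 112, 53), (168, 112, 54), (166, 110, 53), (165, 110, 53), (163, 108, 53), (160, 108, 52), (158, 104, 51), (158, 107, 51), (159, 107, 52), (159, 106, 53), (161, 108, 54), (164, 110, 54), (165, 111, 53), (167, 11
[... 544 characters left out ...]
2), (158, 106, 50), (161, 108, 52), (164, 110, 53), (166, 112, 56), (167, 113, 54), (169, 116, 56), (168, 114, 55), (158, 111, 57), (167, 140, 88), (185, 157, 102), (184, 158, 101), (184, 159, 102), (184, 158, 101), (185, 159, 103), (184, 157, 102), (185, 157, 101)]
panel near-left (np.float64(-107.1), np.float64(0.5))
panel near-right (np.float64(-108.3), np.float64(-148.2))
keeper near right (np.float64(-103.9), np.float64(-172.0))
keeper brown left (np.float64(-103.9), np.float64(-152.3))
stop inner end (np.float64(-146.3), np.float64(-0.2))
stop end outer (np.float64(-146.8), np.float64(22.5))
board l (np.float64(-226.1), np.float64(27.0))
board r (np.float64(-229.7), np.float64(-331.1))
```

The strip's colour (172,130,72) differs from the plywood (185,159,103), so it is cork. Panel end to keeper back measures 23.8 mm against the keeper's 24 mm, and the panel edge is within 1 mm of the stop. Last, I look at the fence line from above.

```bash
python3 -m crank '[[[0,20,-5,-40,0],[0,40,-5,0,0],[0,0,0,0,0]]]'
python3 - <<'E'
from h import *
s=bot.state();im=bot.capture('wrist');np.save('s11.npy',s,allow_pickle=True);cv2.imwrite('pics/w11.png',im[:,:,::-1])
cv2.imwrite('pics/w11c.png',cv2.resize(im[0:220,100:420,::-1],None,fx=2.5,fy=2.5,interpolation=cv2.INTER_CUBIC))
E
```

```text
t: 13.55
position: [0.5293, -0.0103, 0.1935]
tool_rot: [0.993, -0.115, -0.017, 0.001]
contact_force: [-1.7, -0.1, -0.3]
grip_width: 0.0005
```

View pics/w11c.png

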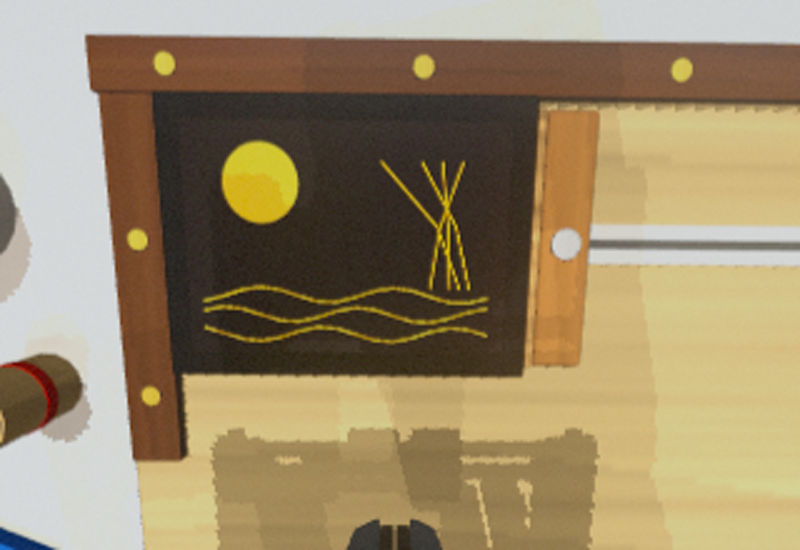

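In this view the panel's black rim meets the fence (crop row 93) and the stop (crop column 155–180) all along with no wood showing, and the cork is against the free end. I hand in.

```bash
python3 -c "
from h import *
go(-.1,-.1,.2); print(bot.hand_in())"
```

```text
t 13.6 toolshift mm [32.9  8.7 -6.9] turn 0.001 now jig mm -133.1 -91.3 z 0.1941 w 0.0004274677767389506 F jig [ 0.  -0.4 -0. ]
the job is handed in; nothing more can be done
None
```

I handed the job in at 13.6 s with the panel in the corner, flush against fence and stop, and the keeper against its free end. The hand-in gives no verdict.

- **How it was done:** I pushed the panel's near edge with the two open fingertips until it was square and stalled on the fence at about 8 N. Then I pushed the keeper from behind with closed fingers. The keeper carried the panel to the end stop, where the push stalled at 15 N.
- **Final checks (wrist images):**
  - The panel's edge is within 1 mm of the stop face.
  - No wood shows between panel and fence.
  - The panel is square to the board within about 0.002 rad.
  - From the panel's free end to the keeper's back is 23.8 mm, against the keeper's 24 mm.
- **Other things in the scene:** The fingers touched only the panel's edge and the keeper's back. The jar, glue bottle and tube looked undisturbed, but I did not re-measure them.
- **What disagreed:**
  - The wrist image read the panel's near edge and the board's near edge both about 2 mm off their expected places. I took that as calibration error.
  - The tip height drifted between 18.7 and 28.2 mm while I pushed the panel, and I corrected it on the way.
  - The panel's gap to the stop was larger than my first estimate from the top view (about 30 mm instead of 10).

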